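# Swing the spice tray back against the hob

## Task

The long spice tray has been swung out from the hob and a small jar stands in the gap between them. Stand that jar upright in the empty bay of the tray, then push the tray near its free end so that it swings about its loaded end, and press it home until its long rear side lies flush all the way along the front of the hob; the loaded end stays about where it was. Keep the tray down on the worktop, all jars upright in their bays, and leave the pepper mill and mug alone.

Things in the scene. Friction and masses are not known exactly. Their poses are not given: they have to be found in the camera images.
- tray: Loose wooden tray, 300 x 90 mm, 30 high; 8 mm floor and walls, two dividers 22 high: three bays 90 (along) x 74 mm. 0.9 kg loaded; pushed near the free end it turns roughly about the canister; slides at 3-12 N. Origin: underside, rear outer corner of the loaded (canister) end, 8-14 mm from the hob. From there it runs 300 mm along its -y to the free end, 90 mm along -x to its front side (to be pushed). Free end starts turned 26-37 deg out.
- tray_free (a point): Underside, rear outer corner of the tray's free end (300 mm along the tray's -y from tray); axes as the tray's.
- bay_empty (a point): Centre of the floor of the tray's empty bay, at the free end, 8 mm above the tray's underside; axes as the tray's. The bay's centre lies 45 mm from the long rear side and 53 mm from the free end.
- bay_mid (a point): Centre of the floor of the tray's middle bay, where a second small jar stands; axes as the tray's.
- bay_loaded (a point): Centre of the floor of the bay at the loaded end, where the big canister stands; axes as the tray's.
- jar: The small jar standing in the gap between tray and hob: white ceramic with a wooden lid, 44 mm across, 62 mm high, about 0.1 kg. Origin at the centre of its underside, z up. About 25 to 45 mm clear on the tray side and 25 mm or more on the hob side; there is most room along the gap.
- jar_twin: A same-looking small jar (44 mm across, 62 mm high) standing in the tray's middle bay. Origin at the centre of its underside, z up.
- canister: Squat white canister with wooden lid, 68 mm across, 50 mm high, 0.25 to 0.45 kg, standing in the bay at the tray's loaded end. Origin at the centre of its underside, z up.
- hob_front (a point): Middle of the lower edge of the front of the portable hob, a fixed slab with steel sides and black glass top: 580 mm along y, 350 mm deep, 65 mm high, a saucepan fixed on it 120 mm or more behind the front, its rim 155 mm above the worktop. Its front is a flat upright face in the point's y-z plane; its x axis points into the hob, away from the robot; z up.
- pepper_mill: Dark wooden pepper mill, 54 mm across, 155 mm high, standing on the worktop to the robot's right. Origin at the centre of its underside. Bystander.
- mug: White mug, 80 mm across, 90 mm high, standing on the worktop to the robot's left. Origin at the centre of its underside. Bystander.
Things that resemble listed ones, but are neither listed nor needed, are in the scene too. Leave any yellow look-alike of the jar_twin alone. Leave any grey look-alike of the jar alone.

How it is judged:
On the way, in this order (a step that is already met when the one before it is completed fails the run):
1. the loose jar stands upright in the empty bay, let go (x of jar in the frame of bay_empty between -0.022 and 0.022 m and y of jar in the frame of bay_empty between -0.03 and 0.03 m and z of jar in the frame of bay_empty between -0.006 and 0.006 m and angle between jar's own z axis and vertical below 0.1 rad and contact force between the fingers and jar below 0.05 N), for 0.2 s.
2. the tray lies flush along the front of the hob (x of each of tray, tray_free in the frame of hob_front above -0.007 m), for 0.2 s.
At the end, for the whole second after the job is handed in: Both ends of the tray's rear side within 7 mm of the hob's front, tray flat, its loaded bay within 60 mm of its start; the loose jar in the once-empty bay, canister and twin jar in their own bays, all upright (0.1 rad); everything let go, at rest (all of step 1 and all of step 2 and angle between tray's own z axis and vertical below 0.04 rad and distance of bay_loaded from where it was at the start of the episode below 0.06 m and horizontal distance between canister and bay_loaded below 0.04 m and angle between each of canister, jar_twin's own z axis and vertical below 0.1 rad and horizontal distance between jar_twin and bay_mid below 0.04 m and linear speed of each of tray, jar below 0.01 m/s); the robot touches nothing.
It fails at once if the pepper mill is moved more than 25 mm (distance of pepper_mill from where it was at the start of the episode above 0.025 m).
It fails at once if the mug is moved more than 25 mm (distance of mug from where it was at the start of the episode above 0.025 m).
It fails at once if a jar or the canister tips over (more than 0.6 rad) (angle between any of jar, jar_twin, canister's own z axis and vertical above 0.6 rad).
It fails at once if an end of the tray is lifted more than 15 mm off the worktop (height (world z) of any of tray, tray_free above 0.015 m).
It also fails if it takes over 70 s, if anything falls off the work surface, if the arm or the gripper's body presses on something with over 40 N, if the wrist force passes 120 N, or if a joint passes its speed limit or range.

## Robot

A 7-joint arm with a two-finger parallel gripper is mounted at the origin on the work surface. World frame = base frame: x ahead of the robot, y to its left, z up, the work surface at z = 0. Lengths are in m, angles in rad, forces in N, time in s.
With the tool pointing down it reaches from about 0.425 to 0.875 m from the base axis. Payload 4.7 kg.
Tool frame: the origin (TCP) lies where the fingers leave the gripper's body, on its centre line; the fingertips stand 70 mm ahead of it and the grasp point (between the pads) lies 51 mm ahead of it; z points along the fingers, y is the line along which they close (so a half turn about z gives the same grasp; the last joint's range is limited). The gripper opens to 87 mm and grips with 3 to 60 N. Pads are 19 mm wide; open, the fingers measure 117 mm over their backs; the gripper's body (75 mm by 190 mm) begins 51 mm behind the grasp point.
Start: joints at [1.147, 0.321, -0.07, 1.45, 0.023, 1.371, -0.057], TCP at [0.276, -0.589, 0.292] pointing down, gripper open.
Joint ranges: [-2.86, 2.86], [-0.3, 2.09], [-1.38, 1.24], [0.06, 2.45], [-1.56, 4.7], [0.09, 2.05], [-2.69, 2.69]. Speed limits (rad/s): [2.57, 2.57, 3.14, 3.14, 3.14, 3.14, 3.14].

## Interface

Orientations are given as a rotation vector (axis times angle).
In Python, from bench import ctrl gives the robot as it stands.
- The arm moves only by the tool play_rows, never from a script. Its argument "increments" is a list that holds one entry, the list of rows, each a list of 7 numbers: the shift along the tool's x, y, z as a fraction of full scale, then the turn, a rotation vector about the tool's x, y, z as a fraction of full scale, then the gripper command: -1 is shut, 1 is fully open, values between are in proportion. A call has 1 to 8 rows; each row is the pose to reach, as a shift and turn from the pose commanded when the call began, along the tool's axes at that moment; what a row does not reach only later rows make up. Full scale, the value 1, is 0.1 m for a shift and 90 degrees for a turn. A row lasts 1/10 s, in which the tool goes at most 50 mm and 8.59 degrees, less where a joint would pass 70% of its speed; a pose out of reach is approached as far as the arm can. A call with a number of a shift or a turn outside -1 to 1 is refused whole. A call with a gripper value outside its range is refused whole. The fingers move at their own pace and stop on an object; "squeeze" is the grip in N (left out, the last holds). Time passes only in rows, so rows that repeat a pose let the fingers close. It gives the time, the measured TCP pose, the force, the opening and the grip force at its end, in the units of the state.
- ctrl.get_state(): the state, without advancing time (a new reading comes with each control period).
- ctrl.get_image(name): name is "scene" or "side" or "wrist"; returns the picture (480x640x3 uint8, red, green, blue); there is no depth.
- ctrl.get_calibration(name): a dict with "vertical_fov" (degrees; the focal length in pixels is half the picture's height over the tangent of half this angle, whatever the lens; pixels are square), "cx", "cy" (the principal point, pixels), "R" (3x3) and "t" (3): a world point X has camera coordinates R X + t; the wrist camera has in their place "T_tool_cam" (4x4, takes a point from camera to tool coordinates, whose origin is the TCP and whose axes are the flange's). Camera axes: x right, y down, z forward; pixel columns grow to the right and rows downward; lengths in m; the calibration is good to about 2 mm. A picture is of the moment at which its call begins: read the wrist's pose just before it. get_calibration takes no time and is no camera call.
- ctrl.close_job(): hands the job in; it is judged then, once.
The state is a dict: "time": time; "joint_positions": joint angles; "qd": joint speeds; "joint_torque": joint torques, N m; "position": TCP position; "tool_rot": TCP orientation; "ft_force": force on the tool from outside, world axes, zero at the start; "torque": the same for the moment, N m; "grip_width": opening from 0.0 (shut) to 1.0 (fully open); "grip_force": force on a finger pad.
Only numpy, scipy, OpenCV 4.12 (cv2) and the standard library are available. Lean on these libraries where they do the work, as an engineer would, in place of code of your own. Each camera call takes 0.05 s, during which the arm holds its last target. There are 200 camera calls.

## Working session

There is one attempt and no reset: what is moved stays moved. The work goes in short steps, Python scripts to look and compute and a tool call to move; the robot and the scene stay as the last step left them, time stands still between calls to the robot, and variables do not carry over. Pictures are saved under pics/ and viewed, at most 10 in all, crops included, and the job is handed in when it is done.

Besides the shell and the picture viewer there is one more tool, called after "Emit:" as a command line: name --argument value ..., lists and objects as JSON in quotes. play_rows: Moves the arm, as the interface text tells. Shift numbers are shares of 0.1 m and turn numbers shares of 90 degrees, none past 1 either way. Its arguments: {"type":"object","properties":{"increments":{"type":"array"},"squeeze":{"type":"number"}},"required":["increments"]}

```bash
mkdir -p pics; ls; python3 - <<'E'
from bench import ctrl
import cv2,numpy as np
s=ctrl.get_state();print({k:np.round(v,3).tolist() for k,v in s.items()})
for n in("scene","side","wrist"):
    c=ctrl.get_calibration(n);print(n,{k:np.round(v,4).tolist() for k,v in c.items()})
    cv2.imwrite(f"pics/{n}0.png",ctrl.get_image(n)[:,:,::-1])
E
```

```text
pics
{'time': 0.0, 'joint_positions': [1.147, 0.322, -0.07, 1.452, 0.023, 1.371, -0.057], 'qd': [0.001, -0.0, 0.001, -0.001, 0.002, -0.0, 0.0], 'joint_torque': [0.0, -49.128, -0.404, -31.253, -0.064, 0.044, 0.0], 'position': [0.275, -0.588, 0.291], 'tool_rot': [-3.065, -0.682, 0.001], 'ft_force': [-0.383, 0.544, 0.189], 'torque': [0.011, -0.048, 0.003], 'grip_force': 0.0, 'grip_width': 0.996}
scene {'vertical_fov': 48.6489, 'cx': 324.5297, 'cy': 234.4877, 'R': [[-0.1947, 0.9808, -0.0047], [0.8451, 0.1653, -0.5084], [-0.4979, -0.103, -0.8611]], 't': [0.1238, -0.4537, 1.6794]}
side {'vertical_fov': 57.6699, 'cx': 323.268, 'cy': 244.0313, 'R': [[-0.9208, -0.3899, 0.0083], [-0.2856, 0.6597, -0.6951], [0.2655, -0.6425, -0.7189]], 't': [0.5129, 0.1767, 0.9535]}
wrist {'vertical_fov': 63.7013, 'cx': 321.1312, 'cy': 237.8866, 'T_tool_cam': [[0.0011, -0.9682, -0.25, 0.0678], [1.0, 0.0009, 0.0008, 0.0007], [-0.0005, -0.25, 0.9682, -0.0917], [0.0, 0.0, 0.0, 1.0]]}
```

View pics/scene0.png

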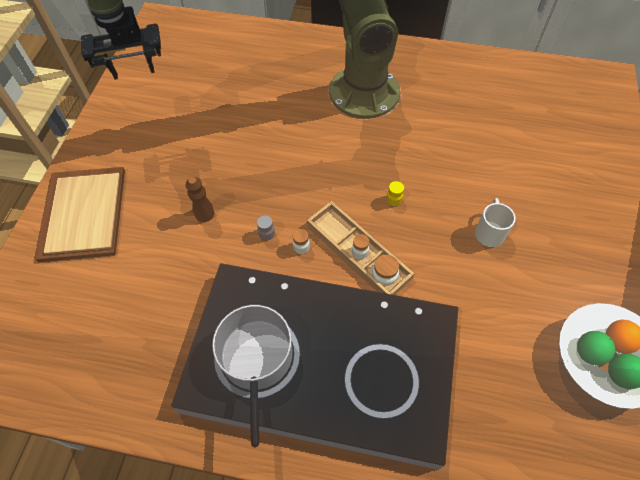

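View pics/side0.png

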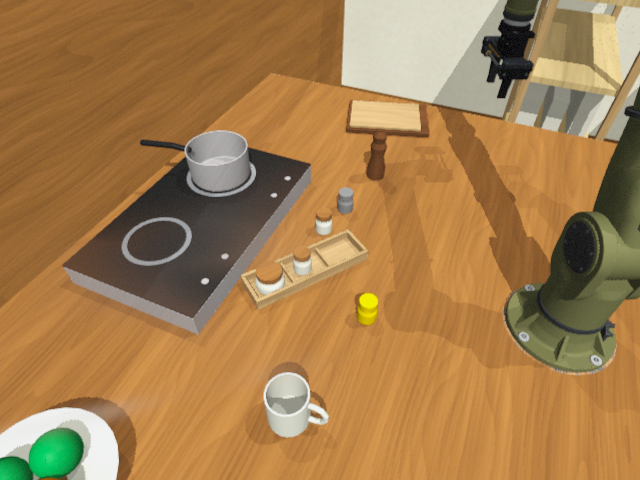

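Scene picture: candidates for the loose jar are white jar with wooden lid on the worktop (301,241), the twin in the tray (361,247), grey look-alike (266,227), yellow one (396,193). I choose (301,241), and check it in a close crop.

```bash
python3 - <<'E'
import cv2
a=cv2.imread("pics/scene0.png")[175:315,205:425]
cv2.imwrite("pics/crop0.png",cv2.resize(a,None,fx=3.6,fy=3.6,interpolation=cv2.INTER_CUBIC))
E
cat > h.py <<'E'
import numpy as np
from bench import ctrl
from scipy.spatial.transform import Rotation as Ro
def ray(n,u,v,st=None):
    c=ctrl.get_calibration(n);f=240/np.tan(np.radians(c["vertical_fov"]/2))
    d=np.array([(u-c["cx"])/f,(v-c["cy"])/f,1])
    if n=="wrist":
        T=c["T_tool_cam"];T=np.array(T);R=Ro.from_rotvec(st["tool_rot"]).as_matrix()
        return np.array(st["position"])+R@T[:3,3], R@T[:3,:3]@d
    R=np.array(c["R"]);return -R.T@np.array(c["t"]),R.T@d
def at(n,u,v,z,st=None):
    o,d=ray(n,u,v,st);return o+d*(z-o[2])/d[2]
E
```

```text
(no output)
```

View pics/crop0.png

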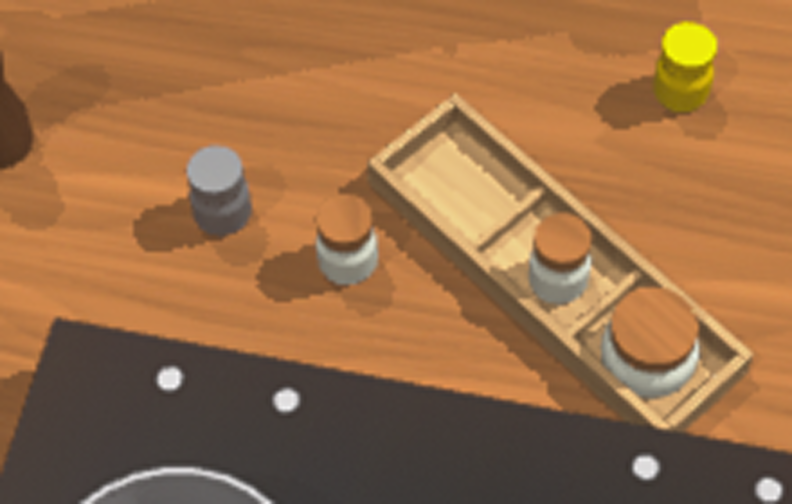

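Crop: loose jar's lid centre (345,219), tray rim corners (372,164), (456,97), (748,353), (668,430); hob top front edge from (57,319) to (792,453); grey lid (216,170). White with wooden lid: right choice.

```bash
python3 - <<'E'
from h import *
g=lambda u,v,z:np.round(at("scene",205+u/3.6-.5*0,175+v/3.6,z),4)
P={}
for k,a in dict(jar=(345,219,.062),grey=(216,170,.062),yellow=(689,44,.062),twin=(563,240,.062),FR=(372,164,.03),FF=(456,97,.03),LF=(748,353,.03),LR=(668,430,.03),h1=(57,319,.065),h2=(792,453,.065),can=(655,325,.05)).items():P[k]=g(*a);print(k,P[k])
print("mill",at("scene",195,182,.155),"jar side",at("side",324,215,.062))
d=P["h2"]-P["h1"];print("hob dir",np.degrees(np.arctan2(d[0],d[1])))
for a,b in(("FR","LR"),("FF","LF")):
    d=P[b]-P[a];print(np.degrees(np.arctan2(d[0],d[1])),np.linalg.norm(d))
R=Ro.from_rotvec(ctrl.get_state()["tool_rot"]).as_matrix();print(R.round(3))
E
```

```text
jar [ 0.5917 -0.0694  0.062 ]
grey [ 0.5699 -0.1682  0.062 ]
yellow [0.3963 0.1478 0.062 ]
twin [0.5792 0.0831 0.062 ]
FR [ 0.5243 -0.0655  0.03  ]
FF [ 0.4544 -0.0163  0.03  ]
LF [0.625  0.2216 0.03  ]
LR [0.6931 0.1751 0.03  ]
h1 [ 0.7077 -0.2435  0.065 ]
h2 [0.71  0.255 0.065]
can [0.6264 0.1552 0.05  ]
mill [ 0.54399698 -0.3434502   0.155     ] jar side [ 0.58178065 -0.06202451  0.062     ]
hob dir 0.26435177091185436
35.052708090388116 0.2939078086747612
35.644610981446085 0.2927469384980823
[[ 0.906  0.424 -0.001]
 [ 0.424 -0.906  0.001]
 [-0.    -0.001 -1.   ]]
```

Emit:
play_rows --increments '[[[0.5,-0.33,0,0,0,0,0.6],[1,-0.67,0,0,0,0,0.6],[1,-0.67,0,0,0,0,0.6]]]'

```text
time: 0.45
position: [0.3415, -0.4808, 0.2921]
tool_rot: [-3.062, -0.691, -0.003]
ft_force: [0.7, -0.4, -0.1]
grip_width: 0.83
grip_force: 0.0
```

Emit:
play_rows --increments '[[[0.5,-0.33,0,0,0,0,0.6],[1,-0.67,0,0,0,0,0.6],[1,-0.67,0,0,0,0,0.6]]]'

```text
time: 0.75
position: [0.4032, -0.3772, 0.2923]
tool_rot: [-3.063, -0.693, -0.003]
ft_force: [0.6, 0.3, 0.3]
grip_width: 0.801
grip_force: 0.0
```

Emit:
play_rows --increments '[[[0.5,-0.33,0,0,0,0,0.6],[1,-0.67,0,0,0,0,0.6],[1,-0.67,0,0,0,0,0.6]]]'

```text
time: 1.05
position: [0.4647, -0.2738, 0.2923]
tool_rot: [-3.062, -0.693, -0.003]
ft_force: [0.1, 1.2, -0.8]
grip_width: 0.804
grip_force: 0.0
```

Emit:
play_rows --increments '[[[0.5,-0.33,0,0,0,0,0.6],[1,-0.67,0,0,0,0,0.6],[1,-0.67,0,0,0,0,0.6]]]'

```text
time: 1.35
position: [0.5263, -0.1704, 0.2923]
tool_rot: [-3.062, -0.693, -0.003]
ft_force: [0.5, -0.3, -0.3]
grip_width: 0.8
grip_force: 0.0
```

Emit:
play_rows --increments '[[[0.5,-0.33,0,0,0,0.08,0.6],[1,-0.67,0,0,0,0.17,0.6],[1,-0.67,0,0,0,0.26,0.6],[1,-0.67,0,0,0,0.35,0.6],[1,-0.67,0,0,0,0.44,0.6],[1,-0.67,0,0,0,0.53,0.6],[1,-0.67,0,0,0,0.62,0.6],[1,-0.67,0,0,0,0.67,0.6]]]'

```text
time: 2.15
position: [0.5862, -0.0733, 0.2918]
tool_rot: [2.992, -0.957, -0.001]
ft_force: [-0.3, 0.1, -0.8]
grip_width: 0.796
grip_force: 0.0
```

```bash
python3 - <<'E'
from h import *
import cv2
s=ctrl.get_state();print({k:np.round(v,4).tolist() for k,v in s.items()})
cv2.imwrite("pics/w1.png",ctrl.get_image("wrist")[:,:,::-1])
print(Ro.from_rotvec(s["tool_rot"]).as_matrix().round(3))
E
```

```text
{'time': 2.15, 'joint_positions': [0.4121, 0.2185, -0.3866, 1.5938, 0.084, 1.3466, -2.1749], 'qd': [-0.0639, -0.0086, 0.0735, 0.0038, -0.0182, -0.0018, -0.724], 'joint_torque': [0.2691, -41.3859, -2.5782, -31.1197, 0.0385, -0.0755, 0.4403], 'position': [0.5862, -0.0733, 0.2918], 'tool_rot': [2.992, -0.957, -0.0012], 'ft_force': [-0.2559, 0.1321, -0.8173], 'torque': [0.0507, 0.0152, 0.0433], 'grip_force': 0.0, 'grip_width': 0.7963}
[[ 0.814 -0.58  -0.001]
 [-0.58  -0.814 -0.   ]
 [-0.001  0.    -1.   ]]
```

View pics/w1.png

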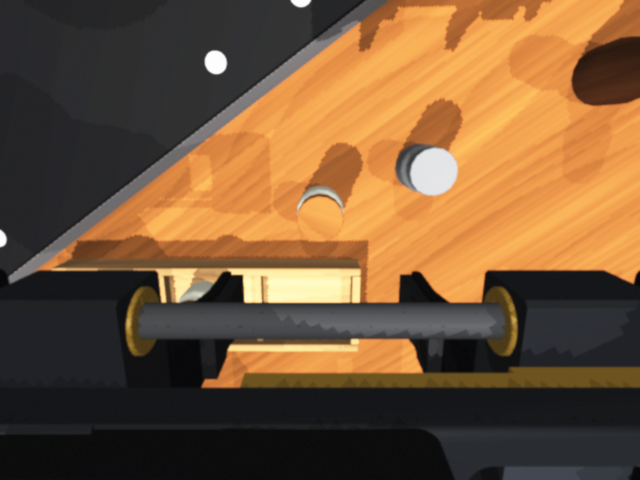

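Wrist view: lid of loose jar centred (320,214), grey jar (432,170), tray free end rim corners (360,268) and (358,347), tray edges level with the image, so the yaw matches.

```bash
python3 - <<'E'
from h import *
s=ctrl.get_state()
R=Ro.from_rotvec(s["tool_rot"]).as_matrix()
j=at("wrist",320,214,.062,s);a=at("wrist",360,268,.03,s);b=at("wrist",358,347,.03,s)
d=at("wrist",60,268,.03,s)
print(s["position"],j,a,b,d,np.linalg.norm(a-b))
u=(a-d)/np.linalg.norm(a-d); print("tray dir",np.degrees(np.arctan2(-u[0],-u[1])))
n=(b-a)/np.linalg.norm(b-a)
bay=(a+b)/2-u*.053
print("bay",bay,"jar in tool",R.T@(j-s["position"]),"bay-jar tool",R.T@(bay-j))
E
```

```text
[ 0.58616886 -0.07339309  0.29185273] [ 0.59142161 -0.07697064  0.062     ] [ 0.52092539 -0.07390671  0.03      ] [ 0.45174896 -0.02465298  0.03      ] [0.6890479  0.16158845 0.03      ] 0.08491942477971366
tray dir 35.52344738930075
bay [ 0.51713209 -0.00614432  0.03      ] jar in tool [ 0.00648068 -0.00026547  0.22984908] bay-jar tool [-0.10161227 -0.01439187  0.03204875]
```

Emit:
play_rows --increments '[[[0.065,0,0.3,0,0,0,0.7],[0.065,0,0.6,0,0,0,0.7],[0.065,0,1,0,0,0,0.7],[0.065,0,1,0,0,0,0.7]]]'

```text
time: 2.6
position: [0.5879, -0.077, 0.1864]
tool_rot: [2.993, -0.948, -0.018]
ft_force: [-0.1, -0.9, -0.0]
grip_width: 0.848
grip_force: 0.0
```

```bash
python3 - <<'E'
from h import *
import cv2
s=ctrl.get_state();print(s["position"],s["tool_rot"],s["joint_positions"][6])
cv2.imwrite("pics/w2.png",ctrl.get_image("wrist")[:,:,::-1])
E
```

```text
[ 0.58786404 -0.07697809  0.18639767] [ 2.99327081 -0.94781295 -0.01771188] -2.1902340894150254
```

View pics/w2.png

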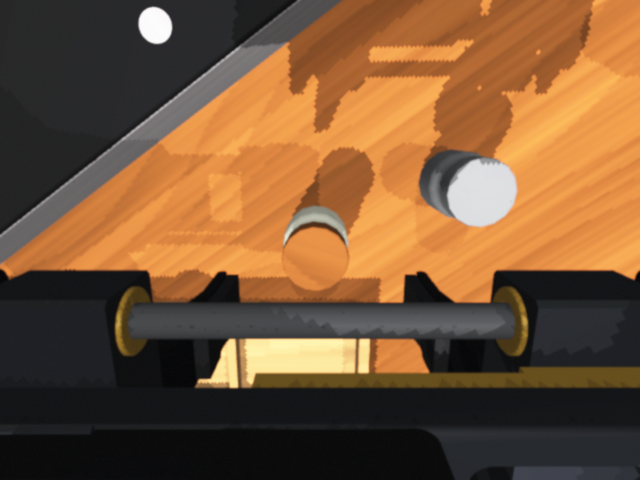

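Lid centre at (315,257) between the fingers; grey jar (480,190) clear of them.

```bash
python3 - <<'E'
from h import *
s=ctrl.get_state();R=Ro.from_rotvec(s["tool_rot"]).as_matrix()
j=at("wrist",315,257,.062,s);print(s["position"],R.round(3),j,R.T@(j-s["position"]))
E
```

```text
[ 0.58974822 -0.07699065  0.1896947 ] [[ 0.818 -0.576 -0.006]
 [-0.576 -0.818  0.001]
 [-0.006  0.003 -1.   ]] [ 0.5908186  -0.07461426  0.062     ] [ 0.00023573 -0.00291504  0.1276878 ]
```

Emit:
play_rows --increments '[[[0.0,-0.03,0.3,0,0,0,0.7],[0,-0.03,0.6,0,0,0,0.7],[0,-0.03,0.8,0,0,0,0.7],[0,-0.03,0.94,0,0,0,0.7],[0,-0.03,0.95,0,0,0,0.7],[0,-0.03,0.95,0,0,0,0.7]]]'

```text
time: 3.25
position: [0.5944, -0.0747, 0.0987]
tool_rot: [-2.994, 0.95, -0.003]
ft_force: [-0.2, 1.0, 0.2]
grip_width: 0.847
grip_force: 0.0
```

Emit:
play_rows --increments '[[[0,0,0,0,0,0,0.3],[0,0,0,0,0,0,0.1],[0,0,0,0,0,0,-0.2],[0,0,0,0,0,0,-0.4],[0,0,0,0,0,0,-0.6],[0,0,0,0,0,0,-0.6]]]' --squeeze 12

```text
time: 3.85
position: [0.5934, -0.0748, 0.0975]
tool_rot: [2.994, -0.95, 0.0]
ft_force: [-0.3, -0.6, 2.0]
grip_width: 0.495
grip_force: 12.0
```

Emit:
play_rows --increments '[[[0,0,-0.2,0,0,0,-0.6],[0,0,-0.4,0,0,0,-0.6],[0,0,-0.6,0,0,0,-0.6],[-0.3,-0.05,-0.6,0,0,0,-0.6],[-0.6,-0.1,-0.6,0,0,0,-0.6],[-0.9,-0.155,-0.6,0,0,0,-0.6],[-1,-0.155,-0.6,0,0,0,-0.6],[-1,-0.155,-0.6,0,0,0,-0.6]]]'

```text
time: 4.65
position: [0.5198, -0.0034, 0.1572]
tool_rot: [2.995, -0.947, -0.0]
ft_force: [0.3, -0.3, -0.7]
grip_width: 0.492
grip_force: 12.0
```

Emit:
play_rows --increments '[[[-0.03,0,0.2,0,0,0,-0.6],[-0.03,0,0.2,0,0,0,-0.6],[-0.03,0,0.2,0,0,0,-0.6]]]'

```text
time: 4.95
position: [0.5186, -0.0036, 0.137]
tool_rot: [2.994, -0.952, -0.001]
ft_force: [1.0, 0.3, -1.6]
grip_width: 0.489
grip_force: 12.0
```

```bash
python3 - <<'E'
from h import *
import cv2
s=ctrl.get_state();print(s["position"],s["tool_rot"],s["grip_width"])
f=lambda n,x,y,w,h,k:cv2.resize(ctrl.get_image(n)[y:y+h,x:x+w,::-1],None,fx=k,fy=k,interpolation=cv2.INTER_CUBIC)
a=f("scene",260,170,160,130,3);b=f("side",220,190,160,130,3)
cv2.imwrite("pics/c3.png",cv2.resize(np.hstack([a,b]),(800,325)))
E
```

```text
[ 0.51858913 -0.00357964  0.13702917] [ 2.99357390e+00 -9.52174475e-01 -1.04419612e-03] 0.48920518367633287
```

View pics/c3.png

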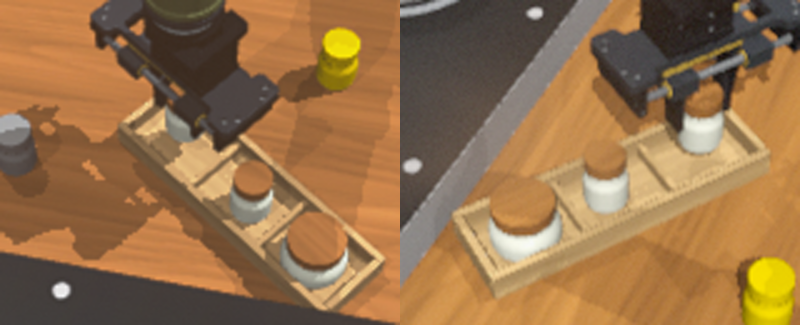

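```bash
python3 - <<'E'
from h import *
g=lambda u,v,z:at("side",220+(u-400)/2.5,190+v/2.5,z)[:2]
j=g(702,144,.0395);FF=g(768,157,.03);LF=g(495,290,.03);LR=g(455,212,.03)
u=(LF-FF)/np.linalg.norm(LF-FF);n=np.array([u[1],-u[0]])
print(j,FF,LF,LR,np.linalg.norm(LF-FF),np.linalg.norm(LF-LR),np.degrees(np.arctan2(*u)))
print("jar along from free (want .053), from front (want .045):",(j-FF)@u,(j-FF)@n)
E
```

```text
[0.50829617 0.00691455] [ 0.44612726 -0.01087219] [0.61244791 0.23254309] [0.68903507 0.16966894] 0.2948110464355217 0.09908960803886331 34.343991790062134
jar along from free (want .053), from front (want .045): 0.04975911145385581 0.041296148510581956
```

Both views show the jar held over the empty bay (base at side crop (702,150)), within 4 mm of its centre. Lowering.

Emit:
play_rows --increments '[[[0,0,0.1,0,0,0,-0.6],[0,0,0.2,0,0,0,-0.6],[0,0,0.27,0,0,0,-0.6],[0,0,0.3,0,0,0,-0.6],[0,0,0.3,0,0,0,-0.6]]]'

```text
time: 5.55
position: [0.5177, -0.0025, 0.1064]
tool_rot: [2.994, -0.95, -0.002]
ft_force: [0.0, 0.4, -1.4]
grip_width: 0.488
grip_force: 12.0
```

Emit:
play_rows --increments '[[[0,0,0.01,0,0,0,-0.6],[0,0,0.015,0,0,0,-0.6],[0,0,0.015,0,0,0,-0.6]]]'

```text
time: 5.85
position: [0.5183, -0.0026, 0.106]
tool_rot: [2.994, -0.95, 0.001]
ft_force: [-0.1, -0.7, -1.2]
grip_width: 0.495
grip_force: 12.0
```

Emit:
play_rows --increments '[[[0,0,0,0,0,0,0.1],[0,0,0,0,0,0,0.2],[0,0,0,0,0,0,0.35],[0,0,0,0,0,0,0.35],[0,0,0,0,0,0,0.35]]]'

```text
time: 6.35
position: [0.5182, -0.0026, 0.1058]
tool_rot: [2.994, -0.95, 0.0]
ft_force: [0.7, 0.5, 0.4]
grip_width: 0.666
grip_force: 0.0
```

Emit:
play_rows --increments '[[[0,0,-0.15,0,0,0,0.35],[0,0,-0.3,0,0,0,0.35],[0,0,-0.6,0,0,0,0.35],[0,0,-0.9,0,0,0,0.35],[0,0,-0.9,0,0,0,0.35]]]'

```text
time: 6.85
position: [0.5213, -0.0023, 0.2018]
tool_rot: [-2.992, 0.95, -0.016]
ft_force: [0.4, 0.5, 0.1]
grip_width: 0.673
grip_force: 0.0
```

```bash
python3 - <<'E'
from h import *
import cv2
s=ctrl.get_state();print(s["position"],s["tool_rot"],s["joint_positions"])
f=lambda n,x,y,w,h,k:cv2.resize(ctrl.get_image(n)[y:y+h,x:x+w,::-1],None,fx=k,fy=k,interpolation=cv2.INTER_CUBIC)
a=f("scene",260,170,160,130,2.5);b=f("side",220,190,160,130,2.5)
cv2.imwrite("pics/c4.png",np.hstack([a,b]))
E
```

```text
[ 0.52131219 -0.00232082  0.20181904] [-2.992348    0.9496063  -0.01579425] [ 0.36201118  0.13263492 -0.43722064  1.87674762  0.06371345  1.13518105
 -2.28355399]
```

View pics/c4.png

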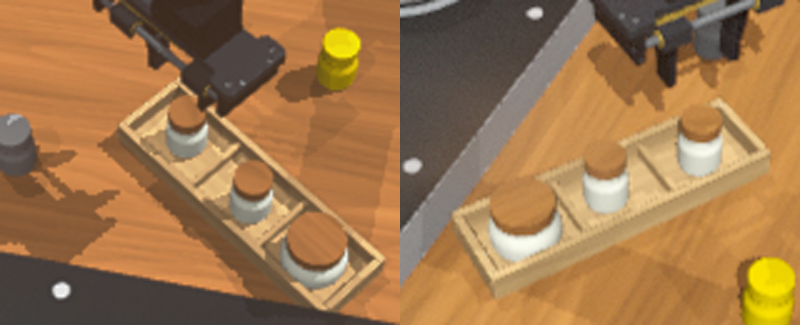

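The jar stands upright in the empty bay with the fingers clear of it (lid at left crop (186,113), right crop (700,122)). Now go to the front side near the free end with the fingers shut.

Emit:
play_rows --increments '[[[-0.2,0.1,0,0,0,0,0],[-0.5,0.2,0,0,0,0,-0.5],[-0.69,0.23,0,0,0,0,-1],[-0.69,0.23,0,0,0,0,-1],[-0.69,0.23,0.3,0,0,0,-1],[-0.69,0.23,0.6,0,0,0,-1],[-0.69,0.23,0.6,0,0,0,-1]]]'

```text
time: 7.65
position: [0.446, 0.0179, 0.1322]
tool_rot: [2.993, -0.95, -0.012]
ft_force: [-0.7, -0.8, -0.2]
grip_width: 0.124
grip_force: 0.0
```

```bash
cat > plan.py <<'E'
from h import *
def to(x,y,z,head):
    "shift/turn fractions to bring the TCP to x,y,z with tool x heading (deg, world)"
    s=ctrl.get_state();R=Ro.from_rotvec(s["tool_rot"]).as_matrix();h=np.radians(head)
    G=np.array([[np.cos(h),np.sin(h),0],[np.sin(h),-np.cos(h),0],[0,0,-1]])
    print(np.round(R.T@([x,y,z]-s["position"])/.1,2),np.round(Ro.from_matrix(R.T@G).as_rotvec()/(np.pi/2),2))
E
python3 - <<'E'
from plan import *
print(ctrl.get_state()["position"],ctrl.get_state()["grip_width"]);to(.452,.019,.087,-35.5)
E
```

```text
[0.44603885 0.01794823 0.13215711] 0.12393278217592298
[ 0.05 -0.04  0.45] [0. 0. 0.]
```

Emit:
play_rows --increments '[[[0,0,0.2,0,0,0,-1],[0,0,0.4,0,0,0,-1],[0,0,0.47,0,0,0,-1],[0,0,0.47,0,0,0,-1],[0,0,0.47,0,0,0,-1]]]'

```text
time: 8.15
position: [0.4494, 0.0184, 0.0897]
tool_rot: [-2.994, 0.95, -0.002]
ft_force: [0.1, -0.2, -0.8]
grip_width: 0.009
grip_force: 0.0
```

```bash
python3 - <<'E'
from plan import *
print(ctrl.get_state()["position"],ctrl.get_state()["joint_positions"].round(2))
P=np.array([.634,.157]) # pivot
FF=np.array([.455,-.019]);th=35.5
u=lambda t:np.array([np.sin(np.radians(t)),np.cos(np.radians(t))]);n=lambda t:np.array([np.cos(np.radians(t)),-np.sin(np.radians(t))])
P=FF+.247*u(th)+.045*n(th);print("pivot",P)
for t in(35.5,30,20,10,0,-5):
    c=P-.217*u(t)-.0545*n(t);print(t,c.round(4));to(*c,.087,-t)
E
```

```text
[0.44943181 0.01839637 0.08970146] [ 0.34  0.14 -0.46  2.13  0.08  0.89 -2.35]
pivot [0.63506883 0.1559549 ]
35.5 [0.4647 0.0109]
[ 0.17 -0.03  0.03] [-0. -0.  0.]
30 [ 0.4794 -0.0047]
[0.38 0.02 0.03] [-0.   -0.   -0.06]
20 [ 0.5096 -0.0293]
[0.77 0.04 0.03] [-0.   -0.   -0.17]
10 [ 0.5437 -0.0483]
[1.15 0.   0.03] [-0.   -0.   -0.28]
0 [ 0.5806 -0.061 ]
[ 1.53 -0.11  0.03] [-0.   -0.   -0.39]
-5 [ 0.5997 -0.065 ]
[ 1.71 -0.19  0.03] [-0.   -0.   -0.45]
```

Emit:
play_rows --increments '[[[0.06,0,0.02,0,0,0,-1],[0.12,0,0.03,0,0,0,-1],[0.17,0,0.03,0,0,0,-1],[0.22,0,0.03,0,0,-0.02,-1],[0.27,0.01,0.03,0,0,-0.04,-1],[0.32,0.01,0.03,0,0,-0.05,-1],[0.38,0.02,0.03,0,0,-0.06,-1],[0.43,0.02,0.03,0,0,-0.08,-1]]]'

```text
time: 8.95
position: [0.4828, -0.0086, 0.0856]
tool_rot: [3.048, -0.759, -0.001]
ft_force: [-3.2, 1.0, 1.3]
grip_width: -0.001
grip_force: 1.6
```

```bash
python3 - <<'E'
from plan import *
to(.5096,-.0293,.087,-20);to(.5437,-.0483,.087,-10);
E
```

```text
[ 0.33  0.06 -0.01] [ 0.    0.   -0.09]
[ 0.72  0.06 -0.01] [ 0.   0.  -0.2]
```

Contact force about 3 N, so the tray is moving. Continue the arc.

Emit:
play_rows --increments '[[[0.06,0.01,0,0,0,-0.02,-1],[0.12,0.02,0,0,0,-0.03,-1],[0.18,0.03,0,0,0,-0.05,-1],[0.24,0.04,0,0,0,-0.06,-1],[0.3,0.05,0,0,0,-0.08,-1],[0.36,0.06,0,0,0,-0.1,-1],[0.42,0.06,0,0,0,-0.11,-1],[0.48,0.06,0,0,0,-0.13,-1]]]'

```text
time: 9.75
position: [0.5224, -0.0364, 0.0856]
tool_rot: [3.109, -0.445, -0.0]
ft_force: [-3.5, -0.3, 0.5]
grip_width: 0.004
grip_force: 1.3
```

```bash
python3 - <<'E'
from plan import *
import cv2
to(.5437,-.0483,.087,-10);to(.5806,-.061,.087,0)
f=lambda n,x,y,w,h,k:cv2.resize(ctrl.get_image(n)[y:y+h,x:x+w,::-1],None,fx=k,fy=k,interpolation=cv2.INTER_CUBIC)
a=f("scene",260,170,160,130,2.5);b=f("side",220,190,160,130,2.5)
cv2.imwrite("pics/c5.png",np.hstack([a,b]))
E
```

```text
[ 0.24  0.05 -0.01] [ 0.    0.   -0.07]
[ 0.63  0.07 -0.01] [ 0.    0.   -0.18]
```

View pics/c5.png

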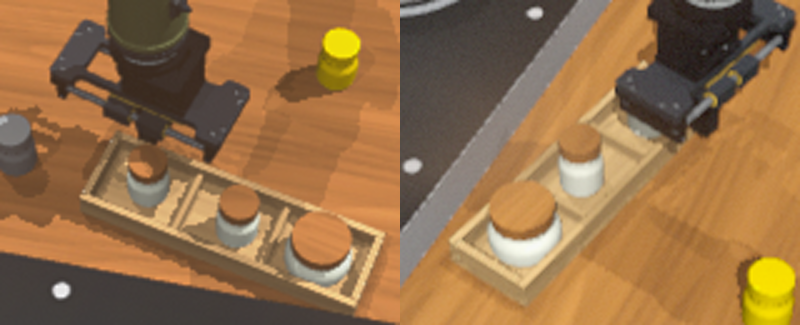

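Crops: tray rotated to about 17°, all jars upright in their bays (free jar lid at (147,163) left). Continue.

Emit:
play_rows --increments '[[[0.06,0.01,0,0,0,-0.02,-1],[0.12,0.02,0,0,0,-0.04,-1],[0.18,0.03,0,0,0,-0.05,-1],[0.24,0.05,0,0,0,-0.07,-1],[0.3,0.06,0,0,0,-0.09,-1],[0.36,0.07,0,0,0,-0.1,-1],[0.42,0.07,0,0,0,-0.12,-1],[0.48,0.07,0,0,0,-0.14,-1]]]'

```text
time: 10.65
position: [0.5665, -0.0565, 0.0857]
tool_rot: [3.14, -0.099, -0.001]
ft_force: [-1.8, 0.9, 1.1]
grip_width: 0.007
grip_force: 1.4
```

```bash
python3 - <<'E'
from plan import *
to(.5806,-.061,.087,0);to(.5997,-.065,.087,5)
E
```

```text
[ 0.14  0.04 -0.01] [ 0.    0.   -0.04]
[ 0.34  0.06 -0.01] [ 0.   0.  -0.1]
```

Emit:
play_rows --increments '[[[0.05,0.01,0,0,0,-0.02,-1],[0.1,0.02,0,0,0,-0.03,-1],[0.15,0.04,0,0,0,-0.04,-1],[0.2,0.05,0,0,0,-0.06,-1],[0.25,0.06,0,0,0,-0.07,-1],[0.3,0.06,0,0,0,-0.08,-1],[0.3,0.06,0,0,0,-0.08,-1]]]'

```text
time: 11.35
position: [0.5968, -0.0644, 0.0858]
tool_rot: [3.14, 0.096, 0.003]
ft_force: [0.2, 0.3, 0.1]
grip_width: 0.004
grip_force: 0.1
```

```bash
python3 - <<'E'
from plan import *
import cv2
f=lambda n,x,y,w,h,k:cv2.resize(ctrl.get_image(n)[y:y+h,x:x+w,::-1],None,fx=k,fy=k,interpolation=cv2.INTER_CUBIC)
a=f("scene",240,190,180,130,2.2);b=f("side",220,190,180,130,2.2)
cv2.imwrite("pics/c6.png",np.hstack([a,b]))
E
```

```text
(no output)
```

View pics/c6.png

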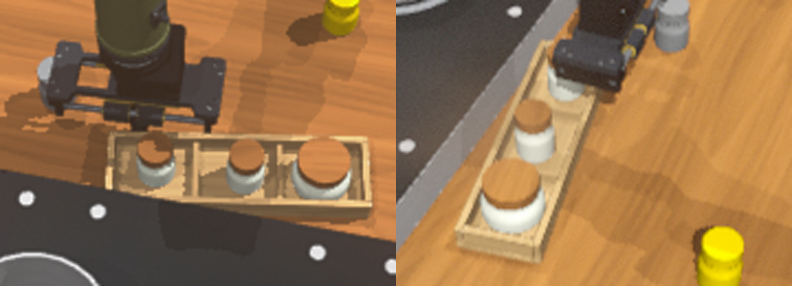

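Crops: tray is now past parallel by about 4°, the free end's rear corner close to the hob, jars upright. Push the free end on to contact.

Emit:
play_rows --increments '[[[0.03,0,0,0,0,-0.01,-1],[0.06,0,0,0,0,-0.01,-1],[0.09,0,0,0,0,-0.02,-1],[0.12,0,0,0,0,-0.02,-1]]]'

```text
time: 11.85
position: [0.6001, -0.0643, 0.0848]
tool_rot: [3.136, 0.145, -0.032]
ft_force: [-28.1, -1.4, 23.0]
grip_width: 0.008
grip_force: 14.2
```

Emit:
play_rows --increments '[[[0.02,0,0,0,0,0,-1],[0.04,0,0,0,0,0,-1],[0.06,0,0,0,0,0,-1]]]'

```text
time: 12.15
position: [0.6012, -0.0642, 0.0846]
tool_rot: [3.135, 0.145, -0.051]
ft_force: [-40.3, -2.1, 32.6]
grip_width: 0.005
grip_force: 20.7
```

Emit:
play_rows --increments '[[[-0.15,0,0,0,0,0,-1],[-0.35,0,0,0,0,0,-1],[-0.6,0,0,0,0,0,-1],[-0.6,0,0,0,0,0,-1]]]'

```text
time: 12.55
position: [0.5514, -0.0688, 0.0854]
tool_rot: [3.137, 0.145, -0.004]
ft_force: [-0.0, 0.2, 0.0]
grip_width: 0.003
grip_force: 0.0
```

```bash
python3 - <<'E'
from plan import *
print(ctrl.get_state()["position"]);to(.55,.16,.087,2)
E
```

```text
[ 0.55144951 -0.06877052  0.08542805]
[ 0.2  -2.28 -0.02] [0.   0.   0.04]
```

Emit:
play_rows --increments '[[[0,-0.4,0,0,0,0,-1],[0,-0.8,0,0,0,0,-1],[0,-1,0,0,0,0,-1]]]'

```text
time: 12.85
position: [0.5454, 0.0358, 0.0864]
tool_rot: [-3.136, -0.151, -0.004]
ft_force: [0.6, -0.3, -1.2]
grip_width: 0.005
grip_force: 0.0
```

Emit:
play_rows --increments '[[[0,-0.4,0,0,0,0,-1],[0,-0.8,0,0,0,0,-1],[0,-1,0,0,0,0,-1],[0,-1.0,0,0,0,0.02,-1]]]'

```text
time: 13.25
position: [0.5357, 0.1362, 0.0865]
tool_rot: [-3.137, -0.105, -0.004]
ft_force: [-0.2, 0.6, 1.0]
grip_width: 0.005
grip_force: 0.0
```

Emit:
play_rows --increments '[[[0,-0.2,0,0,0,0.01,-1],[0.05,-0.25,0,0,0,0.02,-1],[0.1,-0.25,0,0,0,0.02,-1],[0.15,-0.25,0,0,0,0.02,-1],[0.2,-0.25,0,0,0,0.02,-1],[0.25,-0.25,0,0,0,0.02,-1],[0.3,-0.25,0,0,0,0.02,-1]]]'

```text
time: 13.95
position: [0.5633, 0.1572, 0.0854]
tool_rot: [3.141, 0.045, -0.005]
ft_force: [-4.9, 0.6, 4.2]
grip_width: 0.002
grip_force: 2.2
```

Emit:
play_rows --increments '[[[0.05,0,0,0,0,0,-1],[0.1,0,0,0,0,0.0,-1],[0.15,0,0,0,0,0.01,-1],[0.2,0,0,0,0,0.01,-1],[0.25,0,0,0,0,0.02,-1],[0.3,0,0,0,0,0.02,-1]]]'

```text
time: 14.55
position: [0.5943, 0.1585, 0.0855]
tool_rot: [3.141, -0.004, -0.0]
ft_force: [-2.4, 1.7, -0.4]
grip_width: 0.007
grip_force: 1.4
```

Emit:
play_rows --increments '[[[0.03,0,0,0,0,0,-1],[0.06,0,0,0,0,0,-1],[0.09,0,0,0,0,0,-1],[0.09,0,0,0,0,0,-1]]]'

```text
time: 14.95
position: [0.6031, 0.1583, 0.0856]
tool_rot: [3.141, -0.004, -0.0]
ft_force: [-3.0, 0.7, -2.0]
grip_width: 0.006
grip_force: 1.2
```

Emit:
play_rows --increments '[[[0.03,0,0,0,0,0,-1],[0.06,0,0,0,0,0,-1],[0.06,0,0,0,0,0,-1]]]'

```text
time: 15.25
position: [0.6042, 0.1586, 0.0854]
tool_rot: [3.138, -0.002, -0.018]
ft_force: [-16.5, -0.1, 11.8]
grip_width: 0.004
grip_force: 8.4
```

Loaded end is home (16 N at x = 0.604). Now re-press the free end.

Emit:
play_rows --increments '[[[-0.15,0,0,0,0,0,-1],[-0.3,0,0,0,0,0,-1],[-0.3,0.3,0,0,0,0,-1],[-0.3,0.7,0,0,0,0,-1],[-0.3,1,0,0,0,0,-1],[-0.3,1,0,0,0,0,-1]]]'

```text
time: 15.85
position: [0.5805, 0.051, 0.0862]
tool_rot: [3.137, -0.017, 0.005]
ft_force: [0.8, -0.7, 0.1]
grip_width: 0.004
grip_force: 0.0
```

Emit:
play_rows --increments '[[[0,0.4,0,0,0,0,-1],[0,0.8,0,0,0,0,-1],[0,1,0,0,0,0,-1],[0,1,0,0,0,0,-1]]]'

```text
time: 16.25
position: [0.5796, -0.0465, 0.0863]
tool_rot: [3.138, -0.013, 0.004]
ft_force: [-0.4, 0.1, 0.2]
grip_width: 0.002
grip_force: 0.0
```

Emit:
play_rows --increments '[[[0.05,0.1,0,0,0,0,-1],[0.1,0.2,0,0,0,0,-1],[0.15,0.25,0,0,0,0,-1],[0.19,0.25,0,0,0,0,-1],[0.22,0.25,0,0,0,0,-1],[0.24,0.25,0,0,0,0,-1],[0.24,0.25,0,0,0,0,-1]]]'

```text
time: 16.95
position: [0.6025, -0.0659, 0.0854]
tool_rot: [-3.141, 0.002, 0.001]
ft_force: [-1.5, -0.7, 0.1]
grip_width: 0.009
grip_force: 0.6
```

Emit:
play_rows --increments '[[[0.02,0,0,0,0,0,-1],[0.04,0,0,0,0,0,-1],[0.06,0,0,0,0,0,-1],[0.06,0,0,0,0,0,-1]]]'

```text
time: 17.35
position: [0.6039, -0.0659, 0.0853]
tool_rot: [3.141, -0.003, -0.019]
ft_force: [-15.9, 0.2, 11.9]
grip_width: 0.004
grip_force: 7.9
```

Both ends stop at x = 0.604. One press at the middle, then retreat.

Emit:
play_rows --increments '[[[-0.15,0,0,0,0,0,-1],[-0.3,0,0,0,0,0,-1],[-0.3,-0.4,0,0,0,0,-1],[-0.3,-0.8,0,0,0,0,-1],[-0.3,-1,0,0,0,0,-1],[-0.15,-1,0,0,0,0,-1],[-0.08,-1,0,0,0,0,-1],[-0.03,-1,0,0,0,0,-1]]]'

```text
time: 18.15
position: [0.6036, 0.0346, 0.0855]
tool_rot: [-3.141, 0.003, 0.01]
ft_force: [-14.4, 2.5, 9.7]
grip_width: 0.005
grip_force: 7.0
```

Emit:
play_rows --increments '[[[0.02,0,0,0,0,0,-1],[0.04,0,0,0,0,0,-1],[0.04,0,0,0,0,0,-1]]]'

```text
time: 18.45
position: [0.6047, 0.0346, 0.0847]
tool_rot: [-3.141, 0.003, 0.02]
ft_force: [-14.3, 2.2, 9.8]
grip_width: 0.006
grip_force: 7.3
```

Emit:
play_rows --increments '[[[-0.2,0,0,0,0,0,-1],[-0.5,0,0,0,0,0,-1],[-0.8,0,-0.1,0,0,0,-1],[-1,0,-0.4,0,0,0,-1],[-1,0,-0.8,0,0,0,-1],[-1,0,-1,0,0,0,-1],[-1,0,-1,0,0,0,-1]]]'

```text
time: 19.15
position: [0.5121, 0.0333, 0.1896]
tool_rot: [3.141, -0.006, 0.013]
ft_force: [0.3, -0.5, -0.0]
grip_width: 0.004
grip_force: 0.0
```

```bash
python3 - <<'E'
from plan import *
import cv2
f=lambda n,x,y,w,h,k:cv2.resize(ctrl.get_image(n)[y:y+h,x:x+w,::-1],None,fx=k,fy=k,interpolation=cv2.INTER_CUBIC)
a=f("scene",245,205,165,115,4.8);b=f("side",220,180,140,120,2.8)
cv2.imwrite("pics/c7.png",cv2.resize(np.hstack([cv2.resize(a,(480,336)),cv2.resize(b,(320,336))]),None,fx=1,fy=1))
E
```

```text
(no output)
```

View pics/c7.png

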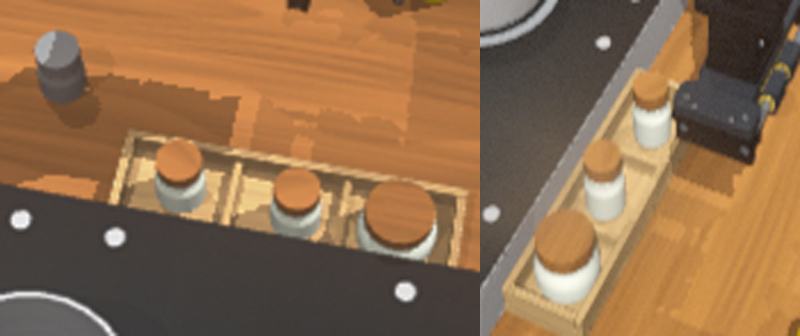

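Final view: tray lies flush along the hob, the three containers upright in their bays. Quick check of the jar's position in the bay.

```bash
python3 - <<'E'
from plan import *
g=lambda u,v,z:at("scene",245+u*165/480,205+v*115/336,z)[:2].round(4)
print("jar",g(180,158,.07),"FF",g(131,134,.03),"LF",g(466,190,.03),"twin",g(297,186,.07),"can",g(401,210,.058))
E
```

```text
jar [ 0.6577 -0.0393] FF [ 0.6223 -0.0922] LF [0.6202 0.2021] twin [0.6646 0.0616] can [0.6638 0.1495]
```

```bash
python3 -c "
from bench import ctrl
print(ctrl.close_job())"
```

```text
the job is handed in; nothing more can be done
None
```

I handed the job in at about 19 s of robot time. The loose jar stands upright in the once-empty bay, and the tray lies flush along the hob's front with the canister and twin jar upright in their bays. The loaded end moved about 38 mm (limit 60 mm), and the hand-in returned no verdict.

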